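# Fetch a dipping basket from under the rack with a pick-up tool and rehang it

## Task

A dipping basket has slid under the low wire draining rack, out of reach. Take the pick-up tool by its upright grip, squeeze its trigger so that the jaws close on the basket's red tongue under the rack, draw the basket out and gently hang it by its hook over the front wall of the white rinse tank, in the free place between the two baskets hanging there, without dislodging these or disturbing the other things; let it go only once its hook rests on the wall. Then stand the tool upright on the bare worktop, clear of the tank and the rack, and let go.

Things in the scene. Friction and masses are not known exactly. Their poses are not given: they have to be found in the camera images.
- grabber_grip (a point): pick-up tool (0.33 kg): grey housing 140 x 46 x 24 mm on a flat sole, orange upright handle, black upright trigger ahead of it, shaft with two jaws in front. This point is midway between handle and trigger (released), 74 mm above the sole; x points to the jaws, z up. The sole reaches from 58 mm behind to 82 mm ahead of it. Take it from above, one finger behind the handle, one before the trigger
- handle_back (a point): middle of the back face of the tool's orange handle, 30 mm behind the grip point at the same height; the handle is 28 mm wide and 18 to 102 mm above the sole; axes as the grip point
- trigger_face (a point): middle of the front face of the tool's black trigger, 30 mm ahead of the grip point when released, at the same height; the trigger is 26 mm wide and 34 to 98 mm above the sole, so handle and trigger measure 60 mm across, 44 mm when fully squeezed. A grey nose, 64 mm high, begins 26 mm ahead of it
- jaws_mid (a point): point of the tool midway between its jaw pads when shut on the tongue: 181 mm ahead of the grip point and 50 mm above the sole; same axes. The rubber pads are 26 mm long (x) and 14 mm high; released they stand 34 mm apart, and they close evenly from both sides. The jaws reach 14 mm ahead of this point and, released, 27 mm to each side
- trigger (a joint): travel of the trigger towards the handle, 0 (released, jaws open) to 0.016 m (jaws shut on nothing). A spring resists with 14 N at 0 to 24 N at 0.016 and reopens the jaws. The tongue stops the jaws at 0.010 to 0.013; grip beyond the spring's force clamps it, half at each jaw: 40 to 70 N of grip holds the basket well. A squeeze of 2 to 4 mm carries the tool with its jaws still wide open
- jaw_left: left jaw of the tool, aluminium with a rubber pad; origin at its pivot, 53 mm behind the pad's middle
- jaw_right: right jaw of the tool; as the left one
- tongue (a point): the place to grip the stray basket (70 g): middle of its red tongue, 32 mm long (x), 14 mm wide, 12 mm high, 49 mm above the basket's underside. It stands on the worktop under the rack, tongue to the front. Basket axes: x from tongue to tub, z up. A wire tub 52 x 60 x 30 mm begins 34 mm ahead of this point; between them an upside-down hook of 16 mm wide steel strap
- hook (a point): point of the stray basket inside its hook: middle of the 11 mm wide mouth (along x), at the underside of the hook's top, 51 mm above the basket's underside, 25.5 mm ahead of the tongue point; the mouth opens downward, its front lip is 18 mm deep and flared at the end. Same axes as the tongue
- basket: the stray basket; origin at the middle of the underside of its tub, 60 mm ahead of the tongue point; same axes
- tank: white empty rinse tank, fixed, 80 (x) x 250 (y) x 75 mm; origin under its middle, x from front to back wall. The front wall is 6 mm thick, x = -40 to -34 mm, top at z = 75 mm. A hung basket has its tub inside, its tongue outside in front, its x axis along the tank's, its hook point on the wall's top at x = -37 mm, and hangs a few degrees tilted, tongue up. The free place is at y about 0
- basket_a_hook (a point): hook point (as hook) of the basket of the same make that hangs left of the free place, about 70 mm from the middle of the wall; its tub is 60 mm wide
- basket_b_hook (a point): hook point of the like basket that hangs right of the free place, about 70 mm from the middle of the wall
- rack: low draining rack of steel wire, fixed, 170 (x) x 220 (y) mm; origin on the worktop under its middle, x from front to back (its front faces to the right as the robot sees it). Wires on top at 77 to 84 mm height, open below them; legs only at the four corners; the front edge is at x = -85 mm
- bottle_on_rack: small white bottle with a blue cap, 36 mm across, 73 mm high, stands loose on the rack; origin at its base
- beaker_on_rack: small beaker, 58 mm across, 71 mm high, stands loose on the rack; origin at its base
- timer: red and white kitchen timer, 62 mm across, 37 mm high, loose on the worktop; origin at its base
- beaker_empty: empty beaker, 62 mm across, 75 mm high, loose on the worktop at the back; origin at its base
- bottle_small_b: small bottle with a red cap, 34 mm across, 68 mm high, loose on the worktop at the back; origin at its base

How it is judged:
By the outcome, as a careful person would: the job done as asked, in the order asked, and still so for the second after the job is handed in, with the robot touching nothing.
It also fails if it takes over 64 s, if anything falls off the work surface, if the arm or the gripper's body presses on something with over 40 N, if the wrist force passes 120 N, or if a joint passes its speed limit or range.

## Robot

A 7-joint arm with a two-finger parallel gripper is mounted at the origin on a cart in front of the work surface, level with it; the furniture and walls round the work are solid. World frame = base frame: x ahead of the robot, y to its left, z up, the work surface at z = 0. Lengths are in m, angles in rad, forces in N, time in s.
With the tool pointing down it reaches from about 0.4 to 0.85 m from the base axis. Payload 4.4 kg.
Tool frame: the origin (TCP) lies at the very end of the fingers, on their centre line; the grasp point (between the pads) lies 19 mm behind it; z points along the fingers, y is the line along which they close (so a half turn about z gives the same grasp; the last joint's range is limited). The gripper opens to 94 mm and grips with 3 to 60 N. Pads are 16 mm wide; open, the fingers measure 119 mm over their backs; the gripper's body (75 mm by 177 mm) begins 78 mm behind the grasp point.
Start: joints at [-1.234, 0.628, 0.038, 1.517, -0.027, 0.996, -0.02], TCP at [0.255, 0.598, 0.205] pointing down, gripper open.
Joint ranges: [-3.06, 3.06], [-0.37, 2.12], [-1.25, 1.32], [0.18, 2.47], [-1.1, 4.24], [0.23, 1.98], [-2.94, 2.94]. Speed limits (rad/s): [2.57, 2.57, 3.14, 3.14, 3.14, 3.14, 3.14].

## Interface

Orientations are given as [roll, pitch, yaw] about the fixed x, y, z axes, in that order (R = Rz(yaw) Ry(pitch) Rx(roll)).
In Python, from plant import manip gives the robot as it stands.
- The arm moves only by the shell command python3 -m pendant 'ROWS' [FORCE]. ROWS is JSON, a list of rows, each an object of numbers: "grip": the finger opening in m, from 0 to 0.094; "x", "y", "z": the shift along the world's x, y, z in m; "yaw": the turn about the world's z in degrees. A call has 1 to 5 rows; each row shifts and turns the commanded pose from where the row before left it; what a row does not reach is not made up. A row lasts 1/12 s, in which the tool goes at most 41.7 mm and 7.16 degrees, less where a joint would pass 70% of its speed; a pose out of reach is approached as far as the arm can. A call with a gripper value outside its range is refused whole. The fingers move at their own pace and stop on an object; FORCE is the grip in N (left out, the last holds). Time passes only in rows, so rows that do not move let the fingers close. It gives the time, the measured TCP pose, the force, the opening and the grip force at its end, in the units of the state.
- manip.read_state(): the state, without advancing time (a new reading comes with each control period).
- manip.camera(name): name is "scene" or "top" or "wrist"; returns (picture, depth): 384x512x3 uint8, red, green, blue; 384x512 float32, m along the optical axis (not along the pixel's ray), 0 where there is no reading.
- manip.camera_info(name): a dict with "mtx" (3x3 intrinsics, pixels), "dist_coeffs" ([k1, k2, p1, p2, k3] as OpenCV has them; the pictures are not rectified), "view" (4x4, takes a point from world to camera coordinates). Camera axes: x right, y down, z forward; pixel columns grow to the right and rows downward; lengths in m; the calibration is good to about 2 mm. A picture is of the moment at which its call begins: read the wrist's pose just before it. camera_info takes no time and is no camera call; for the wrist camera it gives the pose at the moment of the call.
- manip.close_job(): hands the job in; it is judged then, once.
The state is a dict: "t": time; "joints": joint angles; "joint_vel": joint speeds; "tau": joint torques, N m; "eef_pos": TCP position; "ee_rot": TCP orientation; "wrist_force": force on the tool from outside, world axes, zero at the start; "moment": the same for the moment, N m; "width": opening from 0.0 (shut) to 1.0 (fully open); "finger_force": force on a finger pad.
Only numpy, scipy, OpenCV 4.12 (cv2) and the standard library are available. Lean on these libraries where they do the work, as an engineer would, in place of code of your own. Each camera call takes 0.05 s, during which the arm holds its last target. There are 200 camera calls.

## Working session

There is one attempt and no reset: what is moved stays moved. The work goes in short steps, Python scripts to look and compute and a shell command to move; the robot and the scene stay as the last step left them, time stands still between calls to the robot, and variables do not carry over. Pictures are saved under pics/ and viewed, at most 10 in all, crops included, and the job is handed in when it is done.

```bash
mkdir -p pics
cat > h.py <<'E'
import numpy as np, cv2
from plant import manip
def snap(n,f):
    s=manip.read_state(); i=manip.camera_info(n); p,d=manip.camera(n)
    cv2.imwrite(f'pics/{f}.png',cv2.cvtColor(p,cv2.COLOR_RGB2BGR)); np.savez(f'pics/{f}.npz',p=p,d=d,K=i['mtx'],D=i['dist_coeffs'],V=i['view'])
    return s
def load(f): return np.load(f'pics/{f}.npz')
def ray(f,u,v):
    a=load(f); q=cv2.undistortPoints(np.array([[[u,v]]],float),np.array(a['K']),np.array(a['D']))[0,0]
    V=np.array(a['V']); R=V[:3,:3]; return -R.T@V[:3,3], R.T@np.array([q[0],q[1],1.])
def atz(f,u,v,z):
    c,r=ray(f,u,v); return c+r*(z-c[2])/r[2]
def bydepth(f,u,v):
    a=load(f); c,r=ray(f,u,v); return c+r*float(a['d'][int(round(v)),int(round(u))])
def tri(*obs):
    A=np.zeros((3,3));b=np.zeros(3)
    for o in obs:
        c,r=ray(*o); r=r/np.linalg.norm(r); P=np.eye(3)-np.outer(r,r); A+=P;b+=P@c
    return np.linalg.solve(A,b)
def crop(f,x0,y0,x1,y1,k,out):
    im=cv2.imread(f'pics/{f}.png')[y0:y1,x0:x1]; cv2.imwrite(f'pics/{out}.png',cv2.resize(im,None,fx=k,fy=k,interpolation=cv2.INTER_CUBIC))
E
python3 - <<'E'
from h import *
np.set_printoptions(precision=4,suppress=True)
s=snap('scene','s0'); snap('top','t0'); print(s)
a=cv2.imread('pics/s0.png');b=cv2.imread('pics/t0.png')
for f in('s0','t0'):
    c,r=ray(f,256,192);print(f,c,r)
E
```

```text
{'t': 0.0, 'joints': array([-1.2338,  0.6293,  0.0384,  1.5183, -0.027 ,  0.9963, -0.02  ]), 'joint_vel': array([-0.0001,  0.0004, -0.0014, -0.0011, -0.001 , -0.0016, -0.0009]), 'tau': array([  0.0002, -54.9723,   1.1435, -18.6636,  -0.0522,   0.0238,
         0.0002]), 'eef_pos': array([0.2545, 0.5974, 0.2046]), 'ee_rot': array([-3.1397,  0.    ,  2.7388]), 'wrist_force': array([-0.1135, -0.6347,  0.2352]), 'moment': array([-0.0378, -0.0096,  0.0571]), 'finger_force': 0.0, 'width': 1.0011997247418558}
s0 [-0.1706  0.6349  0.7301] [ 0.6124 -0.542  -0.5755]
t0 [ 0.3849 -0.0028  1.669 ] [ 0.0988  0.0095 -0.9951]
```

View pics/s0.png

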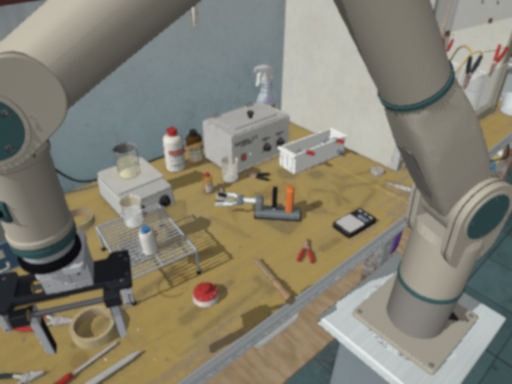

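```bash
python3 -c "
from h import *
crop('t0',90,60,420,300,2.4,'t0c')"
```

```text
(no output)
```

View pics/t0c.png

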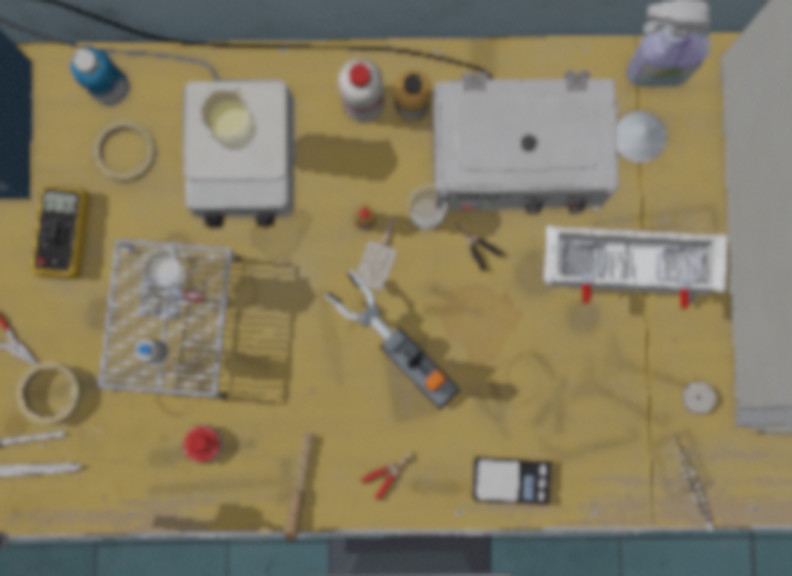

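Scene: the tool lies mid-table, pointing left and back. The rack is on the left with the tongue visible at about top-crop (190,295), and the tank is on the right with two red tongues at (587,293) and (685,298). Next I measure from the top view and cross-check with the scene view.

Run:
```python
from h import *
np.set_printoptions(precision=4,suppress=True)
P={'handle':(434,380),'trig':(412,358),'jawL':(330,296),'jawR':(353,275),'housingback':(448,398),'tongue':(193,296),'tongueA':(587,293),'tongueB':(685,298),'tankFL':(546,283),'tankFR':(724,290),'tankBL':(546,229),'tankBR':(726,235),'rackFB':(231,248),'rackFF':(218,394),'rackBB':(118,241),'rackBF':(100,386),'timer':(202,443),'beakE':(427,207),'botB':(365,215),'bottleR':(147,350),'beakR':(163,272)}
H={'handle':.102,'trig':.098,'jawL':.05,'jawR':.05,'tongue':.055,'tongueA':.085,'tongueB':.085,'tankFL':.075,'tankFR':.075,'tankBL':.075,'tankBR':.075,'rackFB':.084,'rackFF':.084,'rackBB':.084,'rackBF':.084}
for k,(u,v) in P.items():
    u=90+u/2.4;v=60+v/2.4
    print(k,bydepth('t0',u,v),atz('t0',u,v,H.get(k,.04)))
# scene check
print('scene handle/trig top', bydepth('s0',290,187),tri(('s0',290,187),('t0',90+434/2.4,60+380/2.4)))
```

```text
handle [ 0.4458 -0.0396  0.0997] [ 0.4457 -0.0396  0.102 ]
trig [ 0.4793 -0.0074  0.0928] [ 0.479  -0.0074  0.098 ]
jawL [0.5785 0.1175 0.0571] [0.5793 0.118  0.05  ]
jawR [0.611  0.0819 0.0549] [0.6117 0.0822 0.05  ]
housingback [ 0.4206 -0.0629  0.0194] [ 0.4202 -0.0621  0.04  ]
tongue [0.5787 0.3241 0.0778] [0.5814 0.3288 0.055 ]
tongueA [ 0.575  -0.273   0.0822] [ 0.5747 -0.2726  0.085 ]
tongueB [ 0.566  -0.4209  0.0777] [ 0.5651 -0.419   0.085 ]
tankFL [ 0.5984 -0.2191  0.0257] [ 0.592  -0.2126  0.075 ]
tankFR [ 0.5879 -0.5059 -0.0097] [ 0.5777 -0.4806  0.075 ]
tankBL [ 0.6756 -0.2151  0.0725] [ 0.6752 -0.2148  0.075 ]
tankBR [ 0.6735 -0.5076  0.0076] [ 0.6618 -0.4871  0.075 ]
rackFB [ 0.6654  0.2805 -0.0034] [0.6507 0.2657 0.084 ]
rackFF [0.4303 0.2893 0.0553] [0.4295 0.2841 0.084 ]
rackBB [0.6631 0.4366 0.087 ] [0.6636 0.4374 0.084 ]
rackBF [0.4439 0.4619 0.0804] [0.4438 0.4608 0.084 ]
timer [0.3561 0.3162 0.0391] [0.3561 0.316  0.04  ]
beakE [ 0.7276 -0.035  -0.0017] [ 0.7191 -0.0342  0.04  ]
botB [0.7028 0.0622 0.0645] [0.7077 0.0632 0.04  ]
bottleR [0.4919 0.3738 0.1546] [0.5    0.4022 0.04  ]
beakR [0.6095 0.3594 0.1231] [0.6216 0.3789 0.04  ]
scene handle/trig top [ 0.4511 -0.0434  0.1046] [ 0.4459 -0.0389  0.1092]
```

```bash
p="python3 -m pendant"
$p '[{"x":0.016,"y":-0.03,"z":0.015},{"x":0.016,"y":-0.03,"z":0.015},{"x":0.016,"y":-0.034,"z":0.015},{"x":0.016,"y":-0.034,"yaw":-2},{"x":0.016,"y":-0.034,"yaw":-2}]' >/dev/null
$p '[{"x":0.016,"y":-0.034,"yaw":-2},{"x":0.016,"y":-0.034,"yaw":-2},{"x":0.016,"y":-0.034,"yaw":-2},{"x":0.016,"y":-0.034,"yaw":-2},{"x":0.016,"y":-0.034,"yaw":-2}]' >/dev/null
$p '[{},{}]'
python3 -c "
from h import *
print(snap('wrist','w1')['eef_pos']); print(ray('w1',256,192))"
$p '[{"x":0.01,"y":-0.034,"yaw":-2},{"x":0.01,"y":-0.034,"yaw":-2},{"x":0.01,"y":-0.034,"yaw":-2},{"x":0.01,"y":-0.034,"yaw":-2},{"x":0.008,"y":-0.034,"yaw":-2}]' >/dev/null
$p '[{"y":-0.034},{"y":-0.034},{"y":-0.034},{},{}]'
python3 -c "
from h import *
print(snap('wrist','w2')['eef_pos']); print(ray('w2',256,192))
a=cv2.imread('pics/w1.png');b=cv2.imread('pics/w2.png')
c=np.vstack([cv2.resize(a,(400,300)),cv2.resize(b,(400,300))]);cv2.imwrite('pics/w12.png',c)"
```

```text
[0.25455495 0.59743684 0.20465948]
(array([0.1839376 , 0.62830423, 0.3837642 ]), array([ 0.25304757, -0.10054502, -0.96228285]))
[0.25458689 0.59752557 0.20478809]
(array([0.18395866, 0.62835011, 0.38388069]), array([ 0.25313392, -0.10032233, -0.96228338]))invalid input at $[0]: expected keys grip, x, y, z, yaw
invalid input at $[0]: expected keys grip, x, y, z, yaw
invalid input at $[0]: expected keys grip, x, y, z, yaw
invalid input at $[0]: expected keys grip, x, y, z, yaw
invalid input at $[0]: expected keys grip, x, y, z, yaw
```

View pics/w12.png

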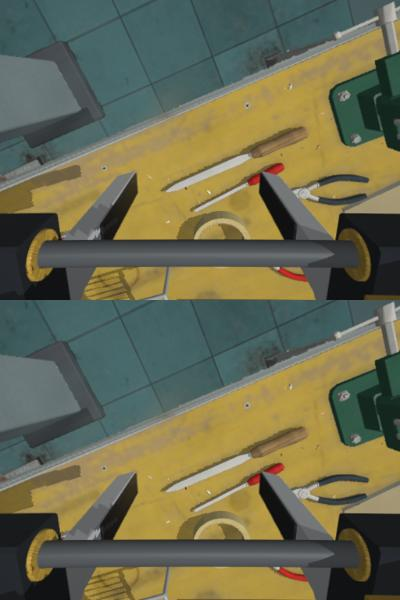

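The wrist view shows only the robot-side bench. The arm did not move because every row needs all five keys, so I retype the rows.

```bash
p="python3 -m pendant"
$p '[{"grip":0.094,"x":0.016,"y":-0.03,"z":0.015,"yaw":0},{"grip":0.094,"x":0.016,"y":-0.032,"z":0.015,"yaw":0},{"grip":0.094,"x":0.016,"y":-0.034,"z":0.015,"yaw":0},{"grip":0.094,"x":0.016,"y":-0.034,"z":0,"yaw":-2},{"grip":0.094,"x":0.016,"y":-0.034,"z":0,"yaw":-2}]'
$p '[{"grip":0.094,"x":0.016,"y":-0.034,"z":0,"yaw":-2},{"grip":0.094,"x":0.016,"y":-0.034,"z":0,"yaw":-2},{"grip":0.094,"x":0.016,"y":-0.034,"z":0,"yaw":-2},{"grip":0.094,"x":0.016,"y":-0.034,"z":0,"yaw":-2},{"grip":0.094,"x":0.016,"y":-0.034,"z":0,"yaw":-2}]' >/dev/null
$p '[{"grip":0.094,"x":0.01,"y":-0.034,"z":0,"yaw":-2},{"grip":0.094,"x":0.01,"y":-0.034,"z":0,"yaw":-2},{"grip":0.094,"x":0.01,"y":-0.034,"z":0,"yaw":-2},{"grip":0.094,"x":0.01,"y":-0.034,"z":0,"yaw":-2},{"grip":0.094,"x":0.008,"y":-0.034,"z":0,"yaw":-2}]' >/dev/null
$p '[{"grip":0.094,"x":0,"y":-0.034,"z":0,"yaw":0},{"grip":0.094,"x":0,"y":-0.034,"z":0,"yaw":0},{"grip":0.094,"x":0,"y":-0.034,"z":0,"yaw":0},{"grip":0.094,"x":0,"y":0,"z":0,"yaw":0},{"grip":0.094,"x":0,"y":0,"z":0,"yaw":0}]'
python3 -c "
from h import *
print(snap('wrist','w2')['eef_pos']); print(ray('w2',256,192)); snap('top','t1');snap('scene','s1')
a=cv2.imread('pics/w2.png');b=cv2.imread('pics/t1.png')
c=np.vstack([cv2.resize(a,(400,300)),cv2.resize(b,(400,300))]);cv2.imwrite('pics/w12.png',c)"
```

```text
t: 0.62
eef_pos: [0.3356, 0.4328, 0.2514]
ee_rot: [3.14, 0.0, 2.668]
wrist_force: [0.6, -0.8, 0.1]
width: 1.001
finger_force: 0.0
t: 1.87
eef_pos: [0.4626, -0.0099, 0.2506]
ee_rot: [-3.142, 0.0, 2.315]
wrist_force: [0.1, 1.2, -0.4]
width: 0.999
finger_force: 0.0
[ 0.46260755 -0.00987611  0.25057439]
(array([0.41060965, 0.04725532, 0.42965142]), array([ 0.19019825, -0.19516202, -0.96221986]))
```

View pics/w2.png

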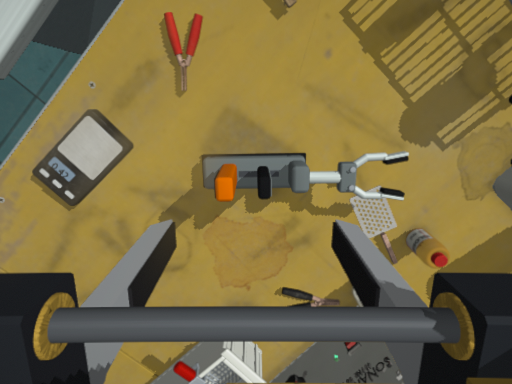

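The wrist view shows the tool pointing along image +u: handle near (227,180), trigger (264,182), jaws (397,158) and (391,193). Depth gives exact positions.

```bash
cat >> h.py <<'E'
def cloud(f):
    a=load(f); h,w=a['d'].shape; g=np.stack(np.meshgrid(np.arange(w),np.arange(h)),-1).reshape(-1,1,2).astype(float)
    q=cv2.undistortPoints(g,np.array(a['K']),np.array(a['D']))[:,0]; z=a['d'].reshape(-1,1)
    V=np.array(a['V']); P=(np.c_[q,np.ones(len(q))]*z-V[:3,3])@V[:3,:3]
    P[z[:,0]<=0]=np.nan; return P.reshape(h,w,3)
E
python3 - <<'E'
from h import *
np.set_printoptions(precision=4,suppress=True)
P=cloud('w2'); p=load('w2')['p'].astype(int); print(load('w2')['K'][0])
sub=np.zeros(P.shape[:2],bool); sub[140:215,195:415]=1
z=P[...,2]
org=sub&(p[...,0]>150)&(p[...,2]<60)&(z>.07)
def rep(n,m): 
    q=P[m]; print(n,m.sum(),np.median(q,0),q.min(0),q.max(0))
rep('handle top',org&(z>z[org].max()-.004))
tr=np.zeros_like(sub);tr[160:205,254:275]=1; tr&=z>.085; rep('trig top',tr)
hs=sub&(z>.012)
q=P[hs&(np.arange(512)[None]<305)][:,:2]; r=cv2.minAreaRect((q*1000).astype(np.float32)); print('housing rect mm',r)
for s,(u0,u1,v0,v1) in {'jawA':(383,412,148,168),'jawB':(378,406,185,203)}.items():
    m=np.zeros_like(sub);m[v0:v1,u0:u1]=1;m&=(z>.04)&(p.sum(2)<150);rep(s,m)
print('table z',np.nanmedian(z[100:140,230:300]))
t=np.median(P[tr],0)-np.median(P[org&(z>z[org].max()-.004)],0);print(np.degrees(np.arctan2(t[1],t[0])),np.hypot(*t[:2]))
E
```

```text
[320.7847   0.     253.4722]
handle top 319 [ 0.4485 -0.0401  0.1015] [ 0.435  -0.0528  0.0998] [ 0.462  -0.0278  0.1038]
trig top 330 [ 0.4791 -0.0098  0.0968] [ 0.4675 -0.0233  0.0855] [0.4926 0.0008 0.0992]
housing rect mm ((471.374755859375, -19.623538970947266), (132.6671905517578, 43.40833282470703), 43.71438980102539)
jawA 83 [0.5779 0.1104 0.0566] [0.5704 0.1007 0.047 ] [0.5871 0.1222 0.0587]
jawB 114 [0.6049 0.083  0.0557] [0.5959 0.0745 0.0451] [0.6166 0.091  0.0587]
table z -6.146782436816569e-05
44.790449279441965 0.04302772743769032
```

Grip point is about (0.463,-0.0265), tool yaw about 43.7°. Before grasping, I look at the rack and tongue from two wrist positions.

```bash
p="python3 -m pendant"
$p '[{"grip":0.094,"x":0.02,"y":0.034,"z":0,"yaw":0},{"grip":0.094,"x":0.02,"y":0.034,"z":0,"yaw":0},{"grip":0.094,"x":0.02,"y":0.034,"z":0,"yaw":0},{"grip":0.094,"x":0.02,"y":0.034,"z":0,"yaw":0},{"grip":0.094,"x":0.02,"y":0.034,"z":0,"yaw":0}]' >/dev/null
$p '[{"grip":0.094,"x":0,"y":0,"z":0,"yaw":0},{"grip":0.094,"x":0,"y":0,"z":0,"yaw":0}]'
python3 -c "
from h import *
snap('wrist','w3')"
$p '[{"grip":0.094,"x":0.015,"y":0.034,"z":0,"yaw":0},{"grip":0.094,"x":0.015,"y":0.034,"z":0,"yaw":0},{"grip":0.094,"x":0.01,"y":0.034,"z":0,"yaw":0},{"grip":0.094,"x":0,"y":0.0,"z":0,"yaw":0},{"grip":0.094,"x":0,"y":0,"z":0,"yaw":0}]' 
python3 -c "
from h import *
snap('wrist','w4')
a=cv2.imread('pics/w3.png');b=cv2.imread('pics/w4.png')
for f in('w3','w4'):
  p=load(f)['p'].astype(int); m=((p[...,0]>120)&(p[...,1]<60)&(p[...,2]<70)).astype(np.uint8)
  n,l,s,c=cv2.connectedComponentsWithStats(m)
  print(f,[(s[i].tolist(),c[i].round(1).tolist()) for i in range(1,n) if s[i,4]>30])
c=np.vstack([a[0:280],b[0:280]]);cv2.imwrite('pics/w34.png',c)"
```

```text
t: 2.6
eef_pos: [0.5623, 0.1664, 0.2494]
ee_rot: [-3.141, -0.001, 2.327]
wrist_force: [0.2, -1.4, -0.4]
width: 1.001
finger_force: 0.0
t: 3.07
eef_pos: [0.6018, 0.2653, 0.2499]
ee_rot: [-3.14, -0.001, 2.323]
wrist_force: [-0.3, -1.2, 0.4]
width: 0.997
finger_force: 0.0
w3 [([359, 64, 24, 21, 129], [369.3, 74.7]), ([8, 66, 23, 38, 391], [19.0, 84.4]), ([34, 68, 14, 38, 360], [40.1, 86.2]), ([275, 297, 12, 9, 79], [281.1, 301.7])]
w4 [([114, 0, 31, 6, 112], [129.2, 2.0])]
```

View pics/w34.png

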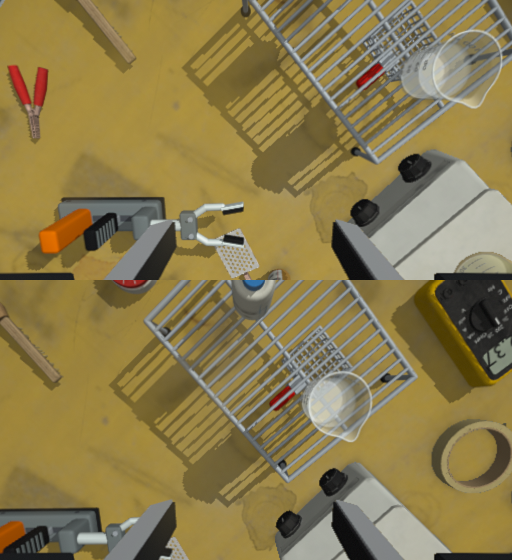

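w3 shows the tongue from about (358,84) to (383,66). w4 shows it at about (270,127) to (296,105), with the beaker above the basket's side. I enlarge both.

```bash
python3 -c "
from h import *
a=cv2.imread('pics/w3.png')[10:110,340:440];b=cv2.imread('pics/w4.png')[40:140,250:350]
cv2.imwrite('pics/z.png',cv2.resize(np.hstack([a,b]),None,fx=4,fy=4,interpolation=cv2.INTER_CUBIC))"
```

```text
(no output)
```

View pics/z.png

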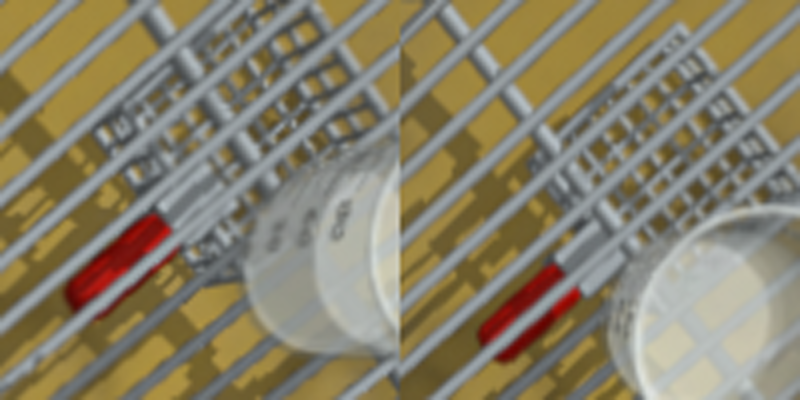

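Run:
```python
from h import *
np.set_printoptions(precision=4,suppress=True)
for f,(u0,u1,v0,v1) in {'w3':(350,395,55,95),'w4':(262,305,95,135)}.items():
    p=load(f)['p'].astype(int);P=cloud(f)
    m=np.zeros(p.shape[:2],bool);m[v0:v1,u0:u1]=1
    m&=(p[...,0]>70)&(p[...,0]>2.2*p[...,1])&(p[...,0]>2.2*p[...,2])&(P[...,2]<.066)&(P[...,2]>.03)
    q=P[m]; t=q[q[:,2]>np.percentile(q[:,2],90)-.004]
    print(f,m.sum(),len(t),'med',np.median(t,0),'all',q.min(0),q.max(0))
    r=cv2.minAreaRect((t[:,:2]*1000).astype(np.float32));print(r)
    c=np.linalg.eigh(np.cov(t[:,:2].T))[1][:,1];print('axis',np.degrees(np.arctan2(c[1],c[0])))
    print('cam',ray(f,256,192)[0])
print('tri front corner',tri(('w3',340+67/4,10+290/4),('w4',250+80/4,40+335/4)),'inner',tri(('w3',340+158/4,10+214/4),('w4',250+157/4,40+265/4)))
# tub corners from w4 : back-left corner, front-left
for n,u,v in(('tubBackL',250+280/4,40+25/4),('tubFrontL',250+133/4,40+160/4),('tubBackR',250+395/4,40+140/4)): print(n,atz('w4',u,v,.03))
# rack front edge & legs in w4 
for n,u,v in(('FrontRobot',147,43),('FrontFar',289,198),('BackFar',411,95)):print(n,atz('w4',u,v,.082),bydepth('w4',u,v))
# tank from top
```

```text
w3 236 212 med [0.5823 0.3305 0.0543] all [0.5777 0.3152 0.0466] [0.5925 0.3449 0.0573]
((585.2779541015625, 330.2431640625), (29.149797439575195, 13.199021339416504), 85.82160949707031)
axis 84.83312603353754
cam [0.5098 0.2228 0.4286]
w4 192 184 med [0.5828 0.3306 0.0542] all [0.5778 0.3156 0.0493] [0.5922 0.3448 0.0567]
((585.4672241210938, 329.8827209472656), (29.240474700927734, 13.125018119812012), 83.89637756347656)
axis 84.40780945714744
cam [0.5496 0.322  0.429 ]
tri front corner [0.5799 0.3167 0.0485] inner [0.5823 0.3456 0.0525]
tubBackL [0.5634 0.4177 0.03  ]
tubFrontL [0.5582 0.3633 0.03  ]
tubBackR [0.6103 0.4192 0.03  ]
FrontRobot [0.4345 0.29   0.082 ] [0.4347 0.2901 0.0824]
FrontFar [0.6502 0.2725 0.082 ] [0.6507 0.2723 0.0805]
BackFar [0.6635 0.4367 0.082 ] [0.664  0.4371 0.0807]
```

Tongue is at (0.585,0.330,0.049) with yaw about 85°. Next I grasp the tool.

```bash
p="python3 -m pendant"
$p '[{"grip":0.078,"x":-0.015,"y":-0.032,"z":0,"yaw":0},{"grip":0.078,"x":-0.015,"y":-0.032,"z":0,"yaw":0},{"grip":0.078,"x":-0.015,"y":-0.032,"z":0,"yaw":0},{"grip":0.078,"x":-0.015,"y":-0.032,"z":0,"yaw":0},{"grip":0.078,"x":-0.015,"y":-0.032,"z":0,"yaw":0}]' >/dev/null
$p '[{"grip":0.078,"x":-0.016,"y":-0.033,"z":0,"yaw":0.6},{"grip":0.078,"x":-0.016,"y":-0.033,"z":0,"yaw":0},{"grip":0.078,"x":-0.016,"y":-0.033,"z":0,"yaw":0},{"grip":0.078,"x":-0.016,"y":-0.033,"z":0,"yaw":0},{"grip":0.078,"x":0,"y":0,"z":-0.03,"yaw":0}]' >/dev/null
$p '[{"grip":0.078,"x":0,"y":0,"z":-0.035,"yaw":0},{"grip":0.078,"x":0,"y":0,"z":-0.025,"yaw":0},{"grip":0.078,"x":0,"y":0,"z":0,"yaw":0},{"grip":0.078,"x":0,"y":0,"z":0,"yaw":0}]'
```

```text
t: 4.28
eef_pos: [0.462, -0.0296, 0.1605]
ee_rot: [-3.139, -0.001, 2.328]
wrist_force: [-0.1, 0.9, 0.6]
width: 0.832
finger_force: 0.0
```

```bash
p="python3 -m pendant"
$p '[{"grip":0.078,"x":0.001,"y":0.002,"z":-0.025,"yaw":0.3},{"grip":0.078,"x":0,"y":0,"z":-0.025,"yaw":0},{"grip":0.078,"x":0,"y":0,"z":-0.025,"yaw":0},{"grip":0.078,"x":0,"y":0,"z":-0.02,"yaw":0},{"grip":0.078,"x":0,"y":0,"z":-0.01,"yaw":0}]' 20
$p '[{"grip":0.057,"x":0,"y":0,"z":0,"yaw":0},{"grip":0.057,"x":0,"y":0,"z":0,"yaw":0},{"grip":0.057,"x":0,"y":0,"z":0,"yaw":0},{"grip":0.057,"x":0,"y":0,"z":0,"yaw":0}]' 25
```

```text
t: 4.7
eef_pos: [0.4651, -0.0266, 0.0556]
ee_rot: [3.141, 0.001, 2.335]
wrist_force: [0.0, 0.8, 0.1]
width: 0.83
finger_force: 0.0
t: 5.03
eef_pos: [0.465, -0.0271, 0.0572]
ee_rot: [3.141, 0.002, 2.335]
wrist_force: [-3.1, -4.2, 7.9]
width: 0.618
finger_force: 18.1
```

```bash
p="python3 -m pendant"
python3 - <<'E'
from h import *
P=cloud('w2')[195:262,345:400]; m=P[...,2]
print('swatter pts >3mm', (m>.003).sum(), np.nanpercentile(m,[50,90,97]))
for u,v in((352,200),(360,236),(390,195),(394,232),(395,260)): print(atz('w2',u,v,0).round(3))
E
$p '[{"grip":0.057,"x":0,"y":0,"z":0.01,"yaw":0},{"grip":0.057,"x":0,"y":0,"z":0.01,"yaw":0},{"grip":0.057,"x":0,"y":0,"z":0.01,"yaw":0},{"grip":0.057,"x":0,"y":0,"z":0,"yaw":0}]' 35
python3 -c "
from h import *
snap('scene','s2');crop('s2',190,150,350,270,4,'s2c')"
```

```text
swatter pts >3mm 1378 [0.0009212  0.29096106 0.29849053]
[0.602 0.043 0.   ]
[ 0.65   0.013 -0.   ]
[0.635 0.083 0.   ]
[0.681 0.05  0.   ]
[0.716 0.022 0.   ]
t: 5.37
eef_pos: [0.4663, -0.026, 0.0877]
ee_rot: [3.138, 0.003, 2.336]
wrist_force: [0.4, -0.5, -3.5]
width: 0.611
finger_force: 15.3
```

View pics/s2c.png

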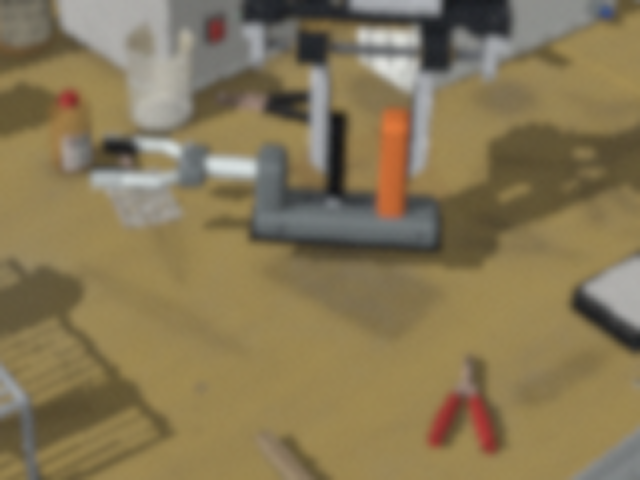

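Tool is held level, about 30 mm up, with the jaws open. I turn it to face the rack in front of the tongue.

```bash
p="python3 -m pendant"
$p '[{"grip":0.057,"x":0,"y":0,"z":0,"yaw":5},{"grip":0.057,"x":0.008,"y":0.005,"z":0,"yaw":5},{"grip":0.057,"x":0.012,"y":0.01,"z":0,"yaw":5},{"grip":0.057,"x":0.012,"y":0.01,"z":0,"yaw":5},{"grip":0.057,"x":0.012,"y":0.01,"z":0,"yaw":5}]' >/dev/null
$p '[{"grip":0.057,"x":0.014,"y":0.01,"z":0,"yaw":5},{"grip":0.057,"x":0.014,"y":0.01,"z":0,"yaw":5},{"grip":0.057,"x":0.014,"y":0.01,"z":0,"yaw":4},{"grip":0.057,"x":0.008,"y":0.006,"z":0,"yaw":2.2},{"grip":0.057,"x":0,"y":0,"z":0,"yaw":0}]' >/dev/null
$p '[{"grip":0.057,"x":0,"y":0,"z":-0.008,"yaw":0},{"grip":0.057,"x":0,"y":0,"z":-0.008,"yaw":0},{"grip":0.057,"x":0,"y":0,"z":-0.005,"yaw":0},{"grip":0.057,"x":0,"y":0,"z":0,"yaw":0},{"grip":0.057,"x":0,"y":0,"z":0,"yaw":0}]'
python3 - <<'E'
from h import *
print(snap('wrist','w5')['eef_pos']); snap('top','t2'); snap('scene','s3')
a=cv2.imread('pics/w5.png'); b=cv2.imread('pics/t2.png')[130:250,120:290]; c=cv2.imread('pics/s3.png')[170:270,90:290]
cv2.imwrite('pics/m.png',np.hstack([cv2.resize(a,(340,255)),cv2.resize(b,(340,240))[:,:].copy() if 0 else cv2.resize(b,(361,255))]))
cv2.imwrite('pics/m.png',np.vstack([cv2.imread('pics/m.png'),cv2.resize(c,(701,330),interpolation=cv2.INTER_CUBIC)]))
E
```

```text
t: 6.67
eef_pos: [0.5578, 0.0444, 0.0638]
ee_rot: [-3.141, -0.002, 3.054]
wrist_force: [-0.4, -1.1, -2.9]
width: 0.611
finger_force: 15.3
[0.55776081 0.04443996 0.06378552]
```

View pics/m.png

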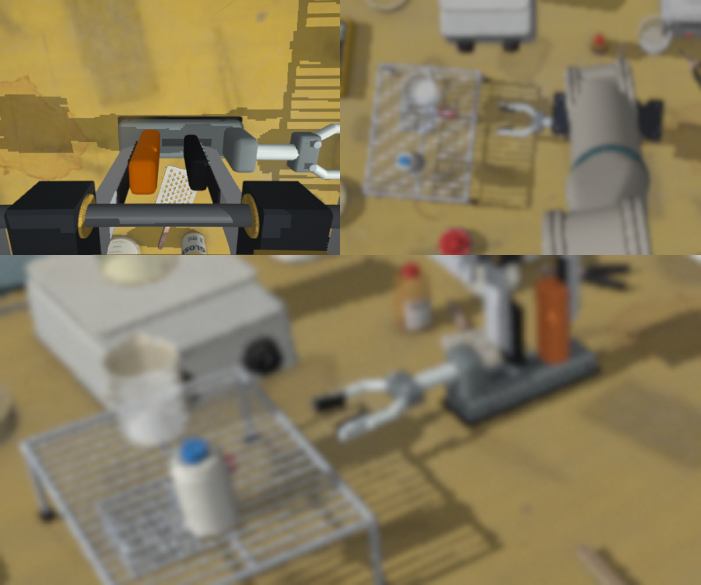

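The top view shows the open jaws in front of the rack, lined up with the red tongue. I measure the tool axis from the depth data.

Run:
```python
from h import *
np.set_printoptions(precision=4,suppress=True)
for f,z0,z1 in(('t2',.045,.085),('w5',.045,.09),('s3',.045,.08)):
    P=cloud(f); q=P.reshape(-1,3); q=q[(q[:,2]>z0)&(q[:,2]<z1)&(q[:,0]>.53)&(q[:,0]<.62)&(q[:,1]>.13)&(q[:,1]<.255)]
    for y in np.arange(.13,.255,.0125):
        s=q[(q[:,1]>=y)&(q[:,1]<y+.0125)]
        if len(s): print(f,round(y+.006,3),len(s),'x',s[:,0].min().round(4),s[:,0].max().round(4),'z',np.median(s[:,2]).round(4),s[:,2].max().round(4))
    if len(q): print('ymax',np.percentile(q[:,1],99))
```

```text
t2 0.149 5 x 0.5571 0.5685 z 0.0645 0.0681
t2 0.161 31 x 0.5463 0.5796 z 0.0639 0.0695
t2 0.174 30 x 0.5469 0.584 z 0.0626 0.0693
t2 0.186 17 x 0.5431 0.5913 z 0.0612 0.064
t2 0.199 16 x 0.543 0.5918 z 0.0596 0.0689
t2 0.211 17 x 0.5436 0.5957 z 0.0581 0.064
t2 0.224 23 x 0.5465 0.5948 z 0.0624 0.0678
t2 0.236 15 x 0.5471 0.595 z 0.0621 0.0671
ymax 0.2385066210498367
w5 0.136 508 x 0.5569 0.5717 z 0.0621 0.0649
w5 0.149 510 x 0.5581 0.5732 z 0.0621 0.065
w5 0.161 1421 x 0.5491 0.5854 z 0.0628 0.0657
w5 0.174 1158 x 0.5495 0.5906 z 0.0639 0.0687
w5 0.186 692 x 0.5429 0.5966 z 0.0594 0.0623
w5 0.199 388 x 0.5426 0.5983 z 0.0591 0.0615
w5 0.211 2 x 0.5895 0.5898 z 0.0545 0.0548
ymax 0.20105883426468524
s3 0.136 24 x 0.5592 0.5724 z 0.0631 0.0677
s3 0.149 19 x 0.5599 0.5735 z 0.0632 0.0668
s3 0.161 32 x 0.5513 0.5865 z 0.0648 0.068
s3 0.174 64 x 0.5523 0.5868 z 0.0643 0.07
s3 0.186 29 x 0.5485 0.597 z 0.0612 0.0634
s3 0.199 28 x 0.5448 0.598 z 0.0608 0.0656
s3 0.211 35 x 0.5455 0.5976 z 0.0614 0.0666
s3 0.224 54 x 0.55 0.6008 z 0.0626 0.0663
s3 0.236 40 x 0.5496 0.6043 z 0.0609 0.0664
ymax 0.23905652917490836
```

```bash
p="python3 -m pendant"
$p '[{"grip":0.057,"x":0,"y":0,"z":-0.003,"yaw":0},{"grip":0.057,"x":0,"y":0,"z":-0.0025,"yaw":0},{"grip":0.057,"x":0,"y":0,"z":0,"yaw":0}]'
$p '[{"grip":0.057,"x":0.002,"y":0.018,"z":0,"yaw":0},{"grip":0.057,"x":0.002,"y":0.018,"z":0,"yaw":0},{"grip":0.057,"x":0.002,"y":0.018,"z":0,"yaw":0},{"grip":0.057,"x":0.002,"y":0.018,"z":0,"yaw":0},{"grip":0.057,"x":0.002,"y":0.014,"z":0,"yaw":0}]'
$p '[{"grip":0.057,"x":0.001,"y":0.013,"z":0,"yaw":0},{"grip":0.057,"x":0,"y":0,"z":0,"yaw":0},{"grip":0.057,"x":0,"y":0,"z":0,"yaw":0}]'
python3 - <<'E'
from h import *
snap('wrist','w6'); snap('top','t3'); snap('scene','s4')
b=cv2.imread('pics/t3.png')[140:230,120:240]; c=cv2.imread('pics/s4.png')[190:270,90:240]
cv2.imwrite('pics/m2.png',np.vstack([cv2.resize(b,(373,280),interpolation=cv2.INTER_CUBIC),cv2.resize(c,(373,200),interpolation=cv2.INTER_CUBIC)]))
cv2.imwrite('pics/m2.png',np.hstack([cv2.resize(b,(400,300),interpolation=cv2.INTER_CUBIC),cv2.resize(cv2.imread('pics/s4.png')[180:270,100:220],(400,300),interpolation=cv2.INTER_CUBIC)]))
E
```

```text
t: 7.07
eef_pos: [0.5584, 0.045, 0.0586]
ee_rot: [-3.141, -0.001, 3.055]
wrist_force: [0.8, 0.1, -3.5]
width: 0.606
finger_force: 15.3
t: 7.48
eef_pos: [0.5687, 0.133, 0.0589]
ee_rot: [3.141, -0.0, 3.056]
wrist_force: [-0.1, -0.3, -3.9]
width: 0.61
finger_force: 15.4
t: 7.73
eef_pos: [0.5695, 0.1443, 0.0588]
ee_rot: [-3.141, -0.0, 3.056]
wrist_force: [0.1, 0.2, -3.6]
width: 0.609
finger_force: 15.0
```

View pics/m2.png

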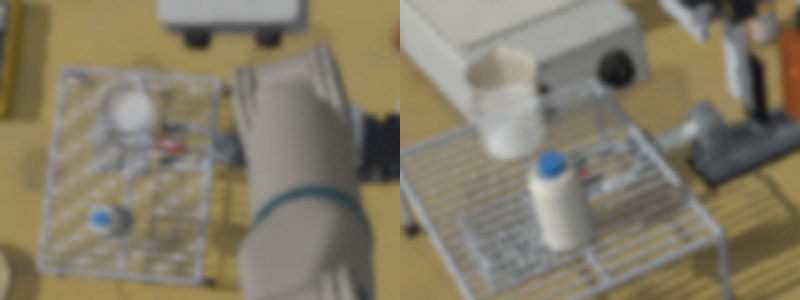

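The red tongue sits between the jaws in both views, and the tool bears on nothing. I squeeze.

```bash
p="python3 -m pendant"
$p '[{"grip":0.050,"x":0,"y":0,"z":0,"yaw":0},{"grip":0.048,"x":0,"y":0,"z":0,"yaw":0},{"grip":0.046,"x":0,"y":0,"z":0,"yaw":0},{"grip":0.042,"x":0,"y":0,"z":0,"yaw":0},{"grip":0.042,"x":0,"y":0,"z":0,"yaw":0}]' 56
$p '[{"grip":0.042,"x":0,"y":0,"z":0,"yaw":0},{"grip":0.042,"x":0,"y":0,"z":0,"yaw":0},{"grip":0.042,"x":0,"y":0,"z":0,"yaw":0}]'
```

```text
t: 8.3
eef_pos: [0.5701, 0.1431, 0.0594]
ee_rot: [-3.141, 0.001, 3.054]
wrist_force: [-0.5, -2.7, 0.5]
width: 0.504
finger_force: 56.0
t: 8.55
eef_pos: [0.5701, 0.1437, 0.0592]
ee_rot: [-3.142, 0.001, 3.054]
wrist_force: [0.4, -3.1, 0.8]
width: 0.5
finger_force: 56.0
```

```bash
p="python3 -m pendant"
$p '[{"grip":0.042,"x":0,"y":0,"z":0.003,"yaw":0},{"grip":0.042,"x":0,"y":0,"z":0.003,"yaw":0},{"grip":0.042,"x":-0.001,"y":-0.012,"z":0,"yaw":0},{"grip":0.042,"x":-0.002,"y":-0.018,"z":0,"yaw":0},{"grip":0.042,"x":-0.002,"y":-0.022,"z":0,"yaw":0}]'
$p '[{"grip":0.042,"x":-0.002,"y":-0.025,"z":0,"yaw":0},{"grip":0.042,"x":-0.002,"y":-0.025,"z":0,"yaw":0},{"grip":0.042,"x":-0.002,"y":-0.025,"z":0,"yaw":0},{"grip":0.042,"x":-0.002,"y":-0.025,"z":0,"yaw":0},{"grip":0.042,"x":-0.002,"y":-0.02,"z":0,"yaw":0}]'
$p '[{"grip":0.042,"x":0,"y":-0.01,"z":0,"yaw":0},{"grip":0.042,"x":0,"y":0,"z":0,"yaw":0},{"grip":0.042,"x":0,"y":0,"z":0,"yaw":0}]'
python3 - <<'E'
from h import *
snap('top','t4'); snap('scene','s5')
b=cv2.imread('pics/t4.png')[120:240,120:280]; c=cv2.imread('pics/s5.png')[150:270,110:270]
cv2.imwrite('pics/m3.png',np.hstack([cv2.resize(b,(400,300),interpolation=cv2.INTER_CUBIC),cv2.resize(c,(400,300),interpolation=cv2.INTER_CUBIC)]))
E
```

```text
t: 8.97
eef_pos: [0.5642, 0.0927, 0.0647]
ee_rot: [3.141, -0.001, 3.058]
wrist_force: [0.8, -0.5, -4.4]
width: 0.496
finger_force: 56.0
t: 9.38
eef_pos: [0.5539, -0.0311, 0.0647]
ee_rot: [-3.14, -0.001, 3.053]
wrist_force: [0.3, -0.9, -4.1]
width: 0.498
finger_force: 56.0
t: 9.63
eef_pos: [0.5549, -0.0376, 0.0649]
ee_rot: [3.141, 0.0, 3.054]
wrist_force: [0.1, 1.2, -3.7]
width: 0.499
finger_force: 56.0
```

View pics/m3.png

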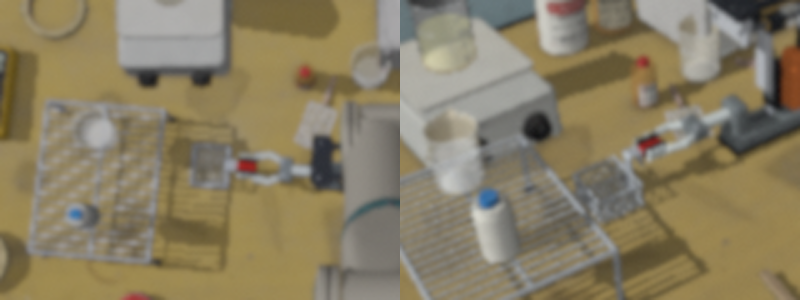

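The basket is clamped and clear of the rack. It is held straight in line with the tool, with the tub hanging towards the rack. My picture views are used up, so from here I measure numerically.

Run:
```python
from h import *
np.set_printoptions(precision=4,suppress=True)
P=cloud('t0');q=P.reshape(-1,3);p=load('t0')['p'].reshape(-1,3).astype(int)
w=(q[:,0]>.54)&(q[:,0]<.70)&(q[:,1]<-.17)&(q[:,1]>-.52)&(abs(q[:,2]-.075)<.006)&(p.min(1)>130)
r=cv2.minAreaRect((q[w][:,:2]*1000).astype(np.float32));print('tank',w.sum(),r,np.median(q[w][:,2]))
red=(p[:,0]>110)&(p[:,1]<70)&(p[:,2]<70)
for a,b in((-.24,-.31),(-.38,-.46)):
    m=red&(q[:,0]>.53)&(q[:,0]<.62)&(q[:,1]<a)&(q[:,1]>b); print('tongue',m.sum(),q[m].mean(0),q[m].min(0),q[m].max(0))
for f in('t4','s5'):
    P=cloud(f);q=P.reshape(-1,3);p=load(f)['p'].reshape(-1,3).astype(int)
    m=(p[:,0]>90)&(p[:,1]<.45*p[:,0])&(p[:,2]<.5*p[:,0])&(q[:,0]>.53)&(q[:,0]<.61)&(q[:,1]>.11)&(q[:,1]<.19)&(q[:,2]>.03)
    print(f,'tongue',m.sum(),np.median(q[m],0),q[m].min(0),q[m].max(0))
    for y0,y1 in((.165,.185),(.185,.2),(.2,.22),(.22,.24),(.24,.26)):
        t=q[(q[:,0]>.53)&(q[:,0]<.63)&(q[:,1]>y0)&(q[:,1]<y1)&(q[:,2]>.012)&(q[:,2]<.075)]
        if len(t):print(' ',y0,len(t),'x',np.percentile(t[:,0],[2,98]),'z',np.percentile(t[:,2],[5,50,95,100]))
```

```text
tank 435 ((616.9337158203125, -361.96795654296875), (154.93115234375, 301.6683044433594), 0.27592015266418457) 0.07414687662246885
tongue 19 [ 0.5768 -0.2714  0.0796] [ 0.5645 -0.2759  0.0719] [ 0.587  -0.2671  0.085 ]
tongue 18 [ 0.5668 -0.4184  0.081 ] [ 0.5556 -0.4223  0.0753] [ 0.5778 -0.4137  0.0863]
t4 tongue 20 [0.5688 0.1522 0.0598] [0.5648 0.1412 0.0476] [0.5761 0.1604 0.0677]
  0.165 37 x [0.5442 0.596 ] z [0.0274 0.0551 0.0622 0.0641]
  0.185 20 x [0.5394 0.6024] z [0.0122 0.0255 0.0411 0.0412]
  0.2 15 x [0.5418 0.6027] z [0.0132 0.0353 0.0407 0.0442]
  0.22 31 x [0.5423 0.6031] z [0.0146 0.0324 0.0377 0.0407]
s5 tongue 18 [0.5718 0.1538 0.0612] [0.5645 0.1417 0.059 ] [0.5789 0.1631 0.0644]
  0.165 108 x [0.5501 0.6047] z [0.0173 0.0401 0.0608 0.0635]
  0.185 41 x [0.5436 0.6075] z [0.0161 0.0296 0.0374 0.0398]
  0.2 49 x [0.5436 0.61  ] z [0.015  0.0294 0.0376 0.0388]
  0.22 95 x [0.5457 0.6103] z [0.0139 0.0271 0.0379 0.0389]
```

```bash
p="python3 -m pendant"
$p '[{"grip":0.042,"x":0,"y":0,"z":0.015,"yaw":0},{"grip":0.042,"x":0,"y":0,"z":0.025,"yaw":0},{"grip":0.042,"x":0,"y":0,"z":0.03,"yaw":0},{"grip":0.042,"x":0,"y":0,"z":0.03,"yaw":0},{"grip":0.042,"x":0,"y":0,"z":0.03,"yaw":0}]'
$p '[{"grip":0.042,"x":-0.008,"y":-0.008,"z":0.03,"yaw":-2},{"grip":0.042,"x":-0.012,"y":-0.015,"z":0.025,"yaw":-4},{"grip":0.042,"x":-0.012,"y":-0.016,"z":0,"yaw":-5},{"grip":0.042,"x":-0.012,"y":-0.016,"z":0,"yaw":-5},{"grip":0.042,"x":-0.012,"y":-0.016,"z":0,"yaw":-5}]' >/dev/null
$p '[{"grip":0.042,"x":-0.012,"y":-0.017,"z":0,"yaw":-5},{"grip":0.042,"x":-0.012,"y":-0.017,"z":0,"yaw":-5},{"grip":0.042,"x":-0.012,"y":-0.017,"z":0,"yaw":-5},{"grip":0.042,"x":-0.012,"y":-0.017,"z":0,"yaw":-5},{"grip":0.042,"x":-0.012,"y":-0.017,"z":0,"yaw":-5}]'
$p '[{"grip":0.042,"x":-0.012,"y":-0.017,"z":0,"yaw":-5},{"grip":0.042,"x":-0.012,"y":-0.017,"z":0,"yaw":-5},{"grip":0.042,"x":-0.012,"y":-0.017,"z":0,"yaw":-5},{"grip":0.042,"x":-0.012,"y":-0.017,"z":0,"yaw":-5},{"grip":0.042,"x":-0.012,"y":-0.017,"z":0,"yaw":-5}]' >/dev/null
$p '[{"grip":0.042,"x":-0.012,"y":-0.017,"z":0,"yaw":-5},{"grip":0.042,"x":-0.012,"y":-0.017,"z":0,"yaw":-5},{"grip":0.042,"x":-0.012,"y":-0.017,"z":0,"yaw":-4.5},{"grip":0.042,"x":0,"y":0,"z":0,"yaw":-3},{"grip":0.042,"x":0,"y":0,"z":0,"yaw":0}]'
$p '[{"grip":0.042,"x":0,"y":0,"z":0,"yaw":0},{"grip":0.042,"x":0,"y":0,"z":0,"yaw":0}]'
python3 -c "
from h import *
snap('wrist','w7');snap('top','t5');snap('scene','s6');print(ray('w7',256,192))"
```

```text
t: 10.15
eef_pos: [0.5545, -0.0356, 0.1961]
ee_rot: [3.141, -0.001, 3.058]
wrist_force: [0.3, 0.3, -4.4]
width: 0.503
finger_force: 56.0
t: 10.98
eef_pos: [0.4386, -0.1925, 0.2499]
ee_rot: [3.141, -0.001, 2.252]
wrist_force: [0.4, -0.3, -5.0]
width: 0.499
finger_force: 56.0
t: 11.82
eef_pos: [0.343, -0.3293, 0.2498]
ee_rot: [-3.141, -0.001, 1.509]
wrist_force: [-0.3, 0.2, -4.4]
width: 0.496
finger_force: 56.0
t: 11.98
eef_pos: [0.3439, -0.3282, 0.2498]
ee_rot: [-3.142, -0.001, 1.515]
wrist_force: [-0.1, -0.0, -3.7]
width: 0.499
finger_force: 56.0
(array([ 0.34853656, -0.25104937,  0.42896009]), array([-0.00828489, -0.2714733 , -0.96247819]))
```

Run:
```python
from h import *
np.set_printoptions(precision=4,suppress=True)
for f in('w7','t5','s6'):
    P=cloud(f);q=P.reshape(-1,3);p=load(f)['p'].reshape(-1,3).astype(int)
    ok=(q[:,2]<.1)&(q[:,0]>.5)
    print(f,'range',np.nanmax(q[ok][:,0]))
    wh=(p.min(1)>110)&(np.ptp(p,1)<45)
    # wall top front edge, per y bin
    L=[]
    for y in np.arange(-.47,-.21,.02):
        s=q[wh&(q[:,1]>y-.006)&(q[:,1]<y+.006)&(q[:,0]>.55)&(q[:,0]<.625)&(q[:,2]>.069)&(q[:,2]<.081)]
        if len(s)>3: L.append((y,len(s),s[:,0].min(),np.median(s[:,0]),s[:,0].max(),np.median(s[:,2])))
    if L: print(np.array(L))
    red=(p[:,0]>80)&(p[:,1]<.45*p[:,0])&(p[:,2]<.5*p[:,0])
    for n,a,b,z0,z1 in(('A',-.24,-.31,.05,.11),('B',-.38,-.46,.05,.11),('stray',-.31,-.38,.2,.3)):
        m=red&(q[:,0]>.49)&(q[:,0]<.62)&(q[:,1]<a)&(q[:,1]>b)&(q[:,2]>z0)&(q[:,2]<z1)
        if m.sum()>4: print(n,m.sum(),'med',np.median(q[m],0),q[m].min(0),q[m].max(0))
    t=q[(q[:,0]>.55)&(q[:,0]<.66)&(q[:,1]>-.40)&(q[:,1]<-.28)&(q[:,2]>.19)&(q[:,2]<.26)]
    if len(t)>5: print('tub',len(t),np.percentile(t,[1,50,99],axis=0))
```

```text
w7 range 0.684490907214631
[[ -0.47   323.       0.5788   0.6014   0.6248   0.0736]
 [ -0.45    38.       0.5841   0.587    0.5908   0.0739]
 [ -0.37    41.       0.59     0.5926   0.5963   0.0741]
 [ -0.35    64.       0.5903   0.5932   0.5976   0.0742]
 [ -0.33    62.       0.5923   0.5953   0.5997   0.0743]
 [ -0.31    74.       0.5931   0.5968   0.6014   0.0743]
 [ -0.29    81.       0.5945   0.5978   0.6019   0.0743]
 [ -0.27   166.       0.5839   0.6017   0.6122   0.0773]
 [ -0.25    88.       0.5978   0.6009   0.6063   0.0745]
 [ -0.23   111.       0.5997   0.6029   0.6111   0.0743]]
A 407 med [ 0.5756 -0.2723  0.0805] [ 0.5625 -0.2793  0.0721] [ 0.5941 -0.2657  0.0839]
B 9 med [ 0.5538 -0.4221  0.0773] [ 0.5531 -0.4235  0.0758] [ 0.5552 -0.4206  0.0799]
t5 range 1.0238246642782516
[[-0.47   32.      0.5813  0.603   0.6219  0.0729]
 [-0.45    5.      0.5807  0.5848  0.5851  0.0756]
 [-0.43    6.      0.5815  0.5871  0.5959  0.0739]
 [-0.41    8.      0.582   0.5871  0.5958  0.0756]
 [-0.33    4.      0.5894  0.592   0.5942  0.0756]
 [-0.29    6.      0.5942  0.5967  0.5986  0.
[... 718 characters left out ...]
855  0.5886  0.5921  0.0736]
 [-0.39    4.      0.5892  0.5898  0.5947  0.0741]
 [-0.37    5.      0.5908  0.5924  0.5957  0.0732]
 [-0.33    6.      0.594   0.5958  0.6     0.0724]
 [-0.31    5.      0.5916  0.5957  0.5998  0.0728]
 [-0.29    4.      0.599   0.6017  0.6081  0.0767]
 [-0.27   13.      0.5951  0.6025  0.6146  0.075 ]
 [-0.25    8.      0.5995  0.6017  0.6032  0.0758]
 [-0.23   13.      0.6023  0.6103  0.6222  0.0759]]
A 13 med [ 0.5766 -0.2686  0.0805] [ 0.567  -0.2716  0.0746] [ 0.5885 -0.2654  0.085 ]
B 9 med [ 0.5673 -0.4159  0.0791] [ 0.5553 -0.4207  0.0764] [ 0.5753 -0.412   0.0842]
tub 244 [[ 0.5512 -0.3744  0.1902]
 [ 0.5803 -0.3341  0.2056]
 [ 0.6198 -0.3076  0.2443]]
```

```bash
p="python3 -m pendant"
$p '[{"grip":0.042,"x":0.007,"y":-0.001,"z":-0.015,"yaw":-0.5},{"grip":0.042,"x":0.01,"y":-0.001,"z":-0.02,"yaw":-0.4},{"grip":0.042,"x":0.01,"y":-0.0005,"z":-0.02,"yaw":0},{"grip":0.042,"x":0.009,"y":0,"z":-0.018,"yaw":0},{"grip":0.042,"x":0,"y":0,"z":-0.01,"yaw":0}]' >/dev/null
$p '[{"grip":0.042,"x":0,"y":0,"z":0,"yaw":0},{"grip":0.042,"x":0,"y":0,"z":0,"yaw":0},{"grip":0.042,"x":0,"y":0,"z":0,"yaw":0}]'
python3 - <<'E'
from h import *
np.set_printoptions(precision=4,suppress=True)
for n,f in(('top','t6'),('scene','s7')):
    snap(n,f)
    P=cloud(f);q=P.reshape(-1,3);p=load(f)['p'].reshape(-1,3).astype(int)
    red=(p[:,0]>80)&(p[:,1]<.45*p[:,0])&(p[:,2]<.5*p[:,0])
    m=red&(q[:,0]>.5)&(q[:,0]<.62)&(q[:,1]<-.31)&(q[:,1]>-.38)&(q[:,2]>.12)
    if m.sum()>3: print(f,'tongue',m.sum(),np.median(q[m],0),q[m].min(0),q[m].max(0))
    for x in np.arange(.54,.68,.01):
        t=q[(q[:,0]>x)&(q[:,0]<x+.01)&(q[:,1]>-.395)&(q[:,1]<-.30)&(q[:,2]>.098)&(q[:,2]<.18)]
        if len(t): print(f,round(x,3),len(t),'y',np.percentile(t[:,1],[0,50,100]),'z',np.percentile(t[:,2],[0,50,100]))
E
```

```text
t: 12.8
eef_pos: [0.3786, -0.3331, 0.1679]
ee_rot: [3.141, 0.001, 1.494]
wrist_force: [0.5, -1.2, -3.5]
width: 0.497
finger_force: 56.0
t6 tongue 25 [ 0.565  -0.3442  0.1601] [ 0.5541 -0.3519  0.1522] [ 0.5754 -0.3391  0.1654]
t6 0.54 22 y [-0.3633 -0.3455 -0.322 ] z [0.1529 0.1608 0.1694]
t6 0.55 33 y [-0.36   -0.3432 -0.3241] z [0.1512 0.1615 0.1694]
t6 0.56 30 y [-0.3616 -0.345  -0.3294] z [0.1533 0.1614 0.1711]
t6 0.57 23 y [-0.3606 -0.344  -0.3288] z [0.1532 0.1616 0.1691]
t6 0.58 14 y [-0.3547 -0.3468 -0.3405] z [0.1528 0.1605 0.1653]
t6 0.59 41 y [-0.3781 -0.3416 -0.3171] z [0.1051 0.1338 0.1644]
t6 0.6 30 y [-0.3792 -0.3558 -0.3167] z [0.0994 0.1116 0.1406]
t6 0.61 41 y [-0.379  -0.3458 -0.3174] z [0.1019 0.1093 0.1394]
t6 0.62 36 y [-0.3796 -0.3523 -0.3177] z [0.0995 0.1089 0.1402]
t6 0.63 41 y [-0.3806 -0.3529 -0.3192] z [0.1027 0.1103 0.1419]
t6 0.64 55 y [-0.3793 -0.3431 -0.3204] z [0.1003 0.1211 0.1421]
s7 0.54 13 y [-0.3619 -0.3563 -0.3202] z [0.1566 0.1617 0.1641]
s7 0.55 27 y [-0.3609 -0.347  -0.3252] z [0.1516 0.1615 0.1652]
s7 0.56 18 y [-0.3627 -0.3356 -0.3313] z [0.1545 0.1627 0.1664]
s7 0.57 17 y [-0.3571 -0.3384 -0.3316] z [0.1414 0.1621 0.167 ]
s7 0.58 7 y [-0.3658 -0.3442 -0.3343] z [0.1416 0.1617 0.1639]
s7 0.59 72 y [-0.3828 -0.3483 -0.3231] z [0.1083 0.126  0.1626]
s7 0.6 26 y [-0.3771 -0.3244 -0.3178] z [0.1075 0.1204 0.1384]
s7 0.61 19 y [-0.3823 -0.3222 -0.3178] z [0.1065 0.1178 0.1399]
s7 0.62 22 y [-0.3794 -0.324  -0.3188] z [0.1076 0.1126 0.1415]
s7 0.63 29 y [-0.3844 -0.334  -0.3188] z [0.1076 0.1187 0.1409]
s7 0.64 45 y [-0.3867 -0.3688 -0.3211] z [0.106  0.1211 0.1405]
s7 0.65 22 y [-0.3793 -0.351  -0.3223] z [0.1105 0.1319 0.1384]
```

Run:
```python
from h import *
np.set_printoptions(precision=4,suppress=True)
for f in('t5','t6','s6','s7'):
    P=cloud(f);q=P.reshape(-1,3);p=load(f)['p'].reshape(-1,3).astype(int)
    if f in('t6','s7'):
        s=(q[:,1]>-.38)&(q[:,1]<-.315)&(q[:,2]>.103)&(q[:,2]<.15)&(q[:,0]>.58)&(q[:,0]<.68)
        t=q[s]; print(f,'tub x',np.percentile(t[:,0],[0,2,5,95,98,100]),'y',np.percentile(t[:,1],[1,99]),'zmin',t[:,2].min())
        h=q[(q[:,1]>-.356)&(q[:,1]<-.336)&(q[:,2]>.150)&(q[:,0]>.575)&(q[:,0]<.62)]; print('hook top x',np.sort(h[:,0])[-6:],'z',np.median(h[:,2]))
    w=(p.min(1)>110)&(np.ptp(p,1)<45)&(abs(q[:,2]-.075)<.006)&(q[:,0]>.575)&(q[:,0]<.612)&(q[:,1]>-.46)&(q[:,1]<-.22)
    t=q[w]; x=t[:,0]-.072*(t[:,1]+.346); x=x[abs(x-.593)<.008]; print(f,'wall x at -.346: n',len(x),np.percentile(x,[5,50,95]))
```

```text
t5 wall x at -.346: n 94 [0.5882 0.592  0.5979]
t6 tub x [0.5916 0.5921 0.5943 0.6485 0.649  0.6499] y [-0.3793 -0.3171] zmin 0.10305935611238108
hook top x [0.592  0.5922 0.5923 0.5924 0.5927 0.5965] z 0.16010779732328287
t6 wall x at -.346: n 122 [0.5887 0.592  0.6   ]
s6 wall x at -.346: n 110 [0.5911 0.5949 0.5991]
s7 tub x [0.5826 0.5935 0.5953 0.6515 0.6535 0.6564] y [-0.3793 -0.3178] zmin 0.105968489084869
hook top x [0.597  0.5971 0.5974 0.598  0.5981 0.599 ] z 0.1611893674799168
s7 wall x at -.346: n 116 [0.5907 0.5947 0.6   ]
```

```bash
p="python3 -m pendant"
$p '[{"grip":0.042,"x":0.001,"y":0,"z":-0.008,"yaw":0},{"grip":0.042,"x":0.001,"y":0,"z":-0.014,"yaw":0},{"grip":0.042,"x":0,"y":0,"z":-0.014,"yaw":0},{"grip":0.042,"x":0,"y":0,"z":-0.014,"yaw":0},{"grip":0.042,"x":0,"y":0,"z":-0.008,"yaw":0}]'
$p '[{"grip":0.042,"x":0,"y":0,"z":0,"yaw":0},{"grip":0.042,"x":0,"y":0,"z":0,"yaw":0}]'
$p '[{"grip":0.042,"x":0,"y":0,"z":-0.005,"yaw":0},{"grip":0.042,"x":0,"y":0,"z":0,"yaw":0}]'
$p '[{"grip":0.042,"x":0,"y":0,"z":-0.004,"yaw":0},{"grip":0.042,"x":0,"y":0,"z":0,"yaw":0}]'
```

```text
t: 13.32
eef_pos: [0.3812, -0.3325, 0.1081]
ee_rot: [3.141, 0.0, 1.494]
wrist_force: [1.4, 0.6, -3.5]
width: 0.495
finger_force: 56.0
t: 13.48
eef_pos: [0.3812, -0.3327, 0.109]
ee_rot: [3.141, 0.0, 1.495]
wrist_force: [1.8, -0.2, -3.9]
width: 0.501
finger_force: 56.0
t: 13.65
eef_pos: [0.3811, -0.3328, 0.1041]
ee_rot: [3.141, 0.001, 1.494]
wrist_force: [1.7, -0.6, -3.4]
width: 0.497
finger_force: 56.0
t: 13.82
eef_pos: [0.3811, -0.3327, 0.0999]
ee_rot: [3.141, 0.0, 1.494]
wrist_force: [1.8, -0.2, -3.0]
width: 0.5
finger_force: 56.0
```

```bash
p="python3 -m pendant"
$p '[{"grip":0.042,"x":0.001,"y":0,"z":0,"yaw":0},{"grip":0.042,"x":0,"y":0,"z":0,"yaw":0}]'
$p '[{"grip":0.042,"x":0,"y":0,"z":-0.004,"yaw":0},{"grip":0.042,"x":0,"y":0,"z":0,"yaw":0}]'
$p '[{"grip":0.042,"x":0,"y":0,"z":-0.004,"yaw":0},{"grip":0.042,"x":0,"y":0,"z":0,"yaw":0}]'
```

```text
t: 13.98
eef_pos: [0.3815, -0.3323, 0.1]
ee_rot: [-3.141, -0.001, 1.494]
wrist_force: [0.2, 0.5, -4.0]
width: 0.496
finger_force: 56.0
t: 14.15
eef_pos: [0.3814, -0.3322, 0.0954]
ee_rot: [-3.141, -0.001, 1.494]
wrist_force: [0.4, -0.7, -4.0]
width: 0.495
finger_force: 56.0
t: 14.32
eef_pos: [0.3814, -0.3322, 0.0913]
ee_rot: [-3.141, -0.001, 1.494]
wrist_force: [0.8, -0.5, -4.6]
width: 0.494
finger_force: 56.0
```

```bash
p="python3 -m pendant"
$p '[{"grip":0.042,"x":0,"y":0,"z":-0.003,"yaw":0},{"grip":0.042,"x":0,"y":0,"z":0,"yaw":0}]'
$p '[{"grip":0.042,"x":0,"y":0,"z":-0.002,"yaw":0},{"grip":0.042,"x":0,"y":0,"z":0,"yaw":0}]'
$p '[{"grip":0.042,"x":0,"y":0,"z":-0.002,"yaw":0},{"grip":0.042,"x":0,"y":0,"z":0,"yaw":0}]'
```

```text
t: 14.48
eef_pos: [0.3815, -0.3323, 0.0885]
ee_rot: [-3.141, -0.001, 1.494]
wrist_force: [0.4, 0.7, -4.3]
width: 0.496
finger_force: 56.0
t: 14.65
eef_pos: [0.3816, -0.3323, 0.0867]
ee_rot: [-3.141, -0.0, 1.494]
wrist_force: [0.4, -0.2, -4.9]
width: 0.494
finger_force: 56.0
t: 14.82
eef_pos: [0.3817, -0.3325, 0.0848]
ee_rot: [-3.142, -0.0, 1.494]
wrist_force: [-0.4, 0.0, -4.1]
width: 0.498
finger_force: 56.0
```

```bash
p="python3 -m pendant"
$p '[{"grip":0.042,"x":0,"y":0,"z":-0.0015,"yaw":0},{"grip":0.042,"x":0,"y":0,"z":0,"yaw":0}]'
$p '[{"grip":0.042,"x":0,"y":0,"z":-0.0015,"yaw":0},{"grip":0.042,"x":0,"y":0,"z":0,"yaw":0}]'
$p '[{"grip":0.042,"x":0,"y":0,"z":-0.0015,"yaw":0},{"grip":0.042,"x":0,"y":0,"z":0,"yaw":0}]'
python3 - <<'E'
from h import *
np.set_printoptions(precision=4,suppress=True)
for n,f in(('top','t7'),('scene','s8')):
    snap(n,f)
    P=cloud(f);q=P.reshape(-1,3);p=load(f)['p'].reshape(-1,3).astype(int)
    red=(p[:,0]>80)&(p[:,1]<.45*p[:,0])&(p[:,2]<.5*p[:,0])&(q[:,0]>.5)&(q[:,0]<.62)&(q[:,2]>.04)&(q[:,2]<.12)
    for k,a,b in(('A',-.24,-.31),('S',-.31,-.38),('B',-.38,-.46)):
        m=red&(q[:,1]<a)&(q[:,1]>b)
        if m.sum()>3:print(f,k,m.sum(),np.median(q[m],0),q[m].min(0),q[m].max(0))
    for x in np.arange(.57,.66,.01):
        t=q[(q[:,0]>x)&(q[:,0]<x+.01)&(q[:,1]>-.356)&(q[:,1]<-.336)]
        if len(t):print(round(x,3),len(t),'zmax',t[:,2].max())
E
```

```text
t: 14.98
eef_pos: [0.3818, -0.3327, 0.0836]
ee_rot: [3.141, 0.0, 1.494]
wrist_force: [-0.7, 0.3, -0.6]
width: 0.499
finger_force: 56.0
t: 15.15
eef_pos: [0.3819, -0.3329, 0.0823]
ee_rot: [3.141, 0.001, 1.494]
wrist_force: [-3.0, 0.5, 2.6]
width: 0.5
finger_force: 56.0
t: 15.32
eef_pos: [0.3821, -0.3328, 0.0807]
ee_rot: [3.141, 0.0, 1.494]
wrist_force: [-2.4, 0.6, 1.8]
width: 0.502
finger_force: 56.0
t7 A 17 [ 0.5789 -0.2711  0.0817] [ 0.5681 -0.2754  0.0738] [ 0.5864 -0.2671  0.084 ]
t7 S 20 [ 0.5671 -0.3442  0.0749] [ 0.556  -0.3485  0.0656] [ 0.5788 -0.3398  0.0851]
t7 B 19 [ 0.5665 -0.4183  0.0792] [ 0.5553 -0.4243  0.074 ] [ 0.5778 -0.4136  0.0861]
0.57 17 zmax 0.08164345817953089
0.58 19 zmax 0.082883871156825
0.59 14 zmax 0.08224972384448559
0.6 5 zmax 0.053261667696669575
0.61 16 zmax 0.033898019675122744
0.62 13 zmax 0.031070172338447027
0.63 12 zmax 0.03298795833231079
0.64 11 zmax 0.03172216221942927
0.65 15 zmax 0.06292464137958746
0.66 29 zmax 0.08374131313329737
s8 A 11 [ 0.5778 -0.2693  0.0812] [ 0.5708 -0.272   0.0763] [ 0.5894 -0.2657  0.0838]
s8 S 5 [ 0.5647 -0.3479  0.0778] [ 0.5587 -0.3515  0.0759] [ 0.5765 -0.3419  0.079 ]
s8 B 9 [ 0.5665 -0.4155  0.0808] [ 0.5583 -0.4175  0.0766] [ 0.5749 -0.4111  0.0832]
0.57 21 zmax 0.08044932653230057
0.58 12 zmax 0.07625341308698574
0.59 69 zmax 0.07989508038060879
0.6 3 zmax 0.07742264902143589
0.65 8 zmax 0.055692669954191205
0.66 21 zmax 0.0773583741120101
```

The hook has taken the load: support rose by about 6 N at seat height, and the tongue is in line with the two neighbours. I open the jaws gently and shift slightly forward to offset the tool's own movement.

```bash
p="python3 -m pendant"
$p '[{"grip":0.049,"x":0,"y":0,"z":0.0005,"yaw":0},{"grip":0.051,"x":0.001,"y":0,"z":0,"yaw":0},{"grip":0.053,"x":0.001,"y":0,"z":0,"yaw":0},{"grip":0.055,"x":0.001,"y":0,"z":0,"yaw":0},{"grip":0.057,"x":0.001,"y":0,"z":0,"yaw":0}]' 35
$p '[{"grip":0.057,"x":0,"y":0,"z":0,"yaw":0},{"grip":0.057,"x":0,"y":0,"z":0,"yaw":0},{"grip":0.057,"x":0,"y":0,"z":0,"yaw":0}]'
python3 - <<'E'
from h import *
np.set_printoptions(precision=4,suppress=True)
for n,f in(('top','t8'),('scene','s9')):
    snap(n,f)
    P=cloud(f);q=P.reshape(-1,3);p=load(f)['p'].reshape(-1,3).astype(int)
    red=(p[:,0]>80)&(p[:,1]<.45*p[:,0])&(p[:,2]<.5*p[:,0])&(q[:,0]>.5)&(q[:,0]<.62)&(q[:,2]>.04)&(q[:,2]<.12)
    for k,a,b in(('A',-.24,-.31),('S',-.31,-.38),('B',-.38,-.46)):
        m=red&(q[:,1]<a)&(q[:,1]>b)
        if m.sum()>3:print(f,k,m.sum(),np.median(q[m],0),q[m].min(0),q[m].max(0))
E
```

```text
t: 15.83
eef_pos: [0.3858, -0.3323, 0.0807]
ee_rot: [-3.141, -0.0, 1.495]
wrist_force: [-0.3, -0.6, -3.1]
width: 0.607
finger_force: 15.1
t: 16.08
eef_pos: [0.3857, -0.3325, 0.0809]
ee_rot: [-3.141, -0.0, 1.494]
wrist_force: [-0.2, -0.4, -3.1]
width: 0.608
finger_force: 14.9
t8 A 17 [ 0.5789 -0.271   0.0796] [ 0.5676 -0.2753  0.0714] [ 0.5874 -0.2675  0.0855]
t8 S 20 [ 0.5709 -0.3433  0.0806] [ 0.5591 -0.3477  0.0728] [ 0.5829 -0.3392  0.0881]
t8 B 20 [ 0.5664 -0.4175  0.0818] [ 0.5549 -0.4239  0.071 ] [ 0.5784 -0.4116  0.0876]
s9 A 13 [ 0.5777 -0.2696  0.0802] [ 0.5663 -0.2734  0.0754] [ 0.5886 -0.2656  0.0854]
s9 S 15 [ 0.5726 -0.3441  0.0802] [ 0.5598 -0.3494  0.0749] [ 0.5869 -0.3395  0.0843]
s9 B 10 [ 0.5677 -0.415   0.0808] [ 0.5563 -0.4221  0.0767] [ 0.5749 -0.4088  0.0819]
```

It hangs exactly like its neighbours: same height, in line, midway between them. I withdraw along the tool axis.

```bash
p="python3 -m pendant"
$p '[{"grip":0.057,"x":-0.008,"y":0.0006,"z":0,"yaw":0},{"grip":0.057,"x":-0.012,"y":0.001,"z":0,"yaw":0},{"grip":0.057,"x":-0.015,"y":0.001,"z":0,"yaw":0},{"grip":0.057,"x":-0.015,"y":0.001,"z":0,"yaw":0},{"grip":0.057,"x":-0.010,"y":0.001,"z":0,"yaw":0}]'
$p '[{"grip":0.057,"x":0,"y":0,"z":0.02,"yaw":0},{"grip":0.057,"x":0,"y":0,"z":0.03,"yaw":0},{"grip":0.057,"x":0,"y":0,"z":0.03,"yaw":0},{"grip":0.057,"x":0,"y":0.01,"z":0.02,"yaw":1},{"grip":0.057,"x":0.007,"y":0.02,"z":0,"yaw":4}]'
```

```text
t: 16.6
eef_pos: [0.3234, -0.3276, 0.081]
ee_rot: [-3.14, -0.001, 1.493]
wrist_force: [-0.8, -0.1, -3.4]
width: 0.608
finger_force: 15.3
t: 17.02
eef_pos: [0.3332, -0.3021, 0.1847]
ee_rot: [3.136, 0.007, 1.578]
wrist_force: [0.9, 0.5, -3.4]
width: 0.606
finger_force: 15.2
```

```bash
p="python3 -m pendant"
$p '[{"grip":0.057,"x":0.013,"y":0.027,"z":0,"yaw":4.3},{"grip":0.057,"x":0.013,"y":0.027,"z":0,"yaw":4.3},{"grip":0.057,"x":0.013,"y":0.027,"z":0,"yaw":4.3},{"grip":0.057,"x":0.013,"y":0.027,"z":0,"yaw":4.3},{"grip":0.057,"x":0.013,"y":0.027,"z":0,"yaw":4.3}]' >/dev/null
$p '[{"grip":0.057,"x":0.013,"y":0.027,"z":0,"yaw":4.3},{"grip":0.057,"x":0.013,"y":0.027,"z":0,"yaw":4.3},{"grip":0.057,"x":0.013,"y":0.027,"z":0,"yaw":4.3},{"grip":0.057,"x":0.013,"y":0.027,"z":0,"yaw":4.3},{"grip":0.057,"x":0.013,"y":0.027,"z":0,"yaw":4.3}]' >/dev/null
$p '[{"grip":0.057,"x":0,"y":0,"z":-0.03,"yaw":0},{"grip":0.057,"x":0,"y":0,"z":-0.035,"yaw":0},{"grip":0.057,"x":0,"y":0,"z":-0.025,"yaw":0},{"grip":0.057,"x":0,"y":0,"z":-0.01,"yaw":0},{"grip":0.057,"x":0,"y":0,"z":0,"yaw":0}]'
```

```text
t: 18.27
eef_pos: [0.4604, -0.0281, 0.0788]
ee_rot: [-3.138, -0.004, 2.332]
wrist_force: [-0.3, -0.4, -2.8]
width: 0.612
finger_force: 15.7
```

```bash
p="python3 -m pendant"
$p '[{"grip":0.057,"x":0,"y":0,"z":-0.008,"yaw":0},{"grip":0.057,"x":0,"y":0,"z":-0.006,"yaw":0},{"grip":0.057,"x":0,"y":0,"z":-0.003,"yaw":0},{"grip":0.057,"x":0,"y":0,"z":0,"yaw":0}]'
$p '[{"grip":0.057,"x":0,"y":0,"z":-0.002,"yaw":0},{"grip":0.057,"x":0,"y":0,"z":0,"yaw":0}]'
$p '[{"grip":0.057,"x":0,"y":0,"z":-0.0015,"yaw":0},{"grip":0.057,"x":0,"y":0,"z":0,"yaw":0}]'
$p '[{"grip":0.057,"x":0,"y":0,"z":-0.001,"yaw":0},{"grip":0.057,"x":0,"y":0,"z":0,"yaw":0}]'
```

```text
t: 18.6
eef_pos: [0.4628, -0.028, 0.064]
ee_rot: [3.141, 0.0, 2.332]
wrist_force: [0.3, 0.6, -3.7]
width: 0.61
finger_force: 15.2
t: 18.77
eef_pos: [0.4631, -0.0279, 0.0622]
ee_rot: [3.141, 0.0, 2.332]
wrist_force: [-0.0, 0.5, -2.7]
width: 0.613
finger_force: 15.2
t: 18.93
eef_pos: [0.4629, -0.0279, 0.0606]
ee_rot: [3.141, 0.0, 2.332]
wrist_force: [-0.2, 0.8, -3.3]
width: 0.61
finger_force: 15.2
t: 19.1
eef_pos: [0.4628, -0.0279, 0.0595]
ee_rot: [3.142, 0.0, 2.332]
wrist_force: [-0.6, -0.2, -3.9]
width: 0.606
finger_force: 15.2
```

```bash
p="python3 -m pendant"
$p '[{"grip":0.057,"x":0,"y":0,"z":-0.001,"yaw":0},{"grip":0.057,"x":0,"y":0,"z":0,"yaw":0}]'
$p '[{"grip":0.057,"x":0,"y":0,"z":-0.001,"yaw":0},{"grip":0.057,"x":0,"y":0,"z":0,"yaw":0}]'
$p '[{"grip":0.057,"x":0,"y":0,"z":-0.001,"yaw":0},{"grip":0.057,"x":0,"y":0,"z":0,"yaw":0}]'
```

```text
t: 19.27
eef_pos: [0.4627, -0.0279, 0.0584]
ee_rot: [-3.142, -0.0, 2.332]
wrist_force: [0.7, -0.5, -3.3]
width: 0.61
finger_force: 15.2
t: 19.43
eef_pos: [0.4628, -0.0279, 0.0574]
ee_rot: [3.142, 0.0, 2.332]
wrist_force: [0.6, -0.1, -3.2]
width: 0.607
finger_force: 15.0
t: 19.6
eef_pos: [0.4628, -0.0278, 0.0571]
ee_rot: [3.141, -0.0, 2.332]
wrist_force: [-3.8, -0.3, 4.9]
width: 0.608
finger_force: 15.9
```

The sole is on the worktop. I release and lift away.

```bash
p="python3 -m pendant"
$p '[{"grip":0.06,"x":0,"y":0,"z":0,"yaw":0},{"grip":0.064,"x":0,"y":0,"z":0,"yaw":0},{"grip":0.070,"x":0,"y":0,"z":0,"yaw":0},{"grip":0.076,"x":0,"y":0,"z":0,"yaw":0},{"grip":0.076,"x":0,"y":0,"z":0,"yaw":0}]'
$p '[{"grip":0.076,"x":0,"y":0,"z":0.008,"yaw":0},{"grip":0.076,"x":0,"y":0,"z":0.02,"yaw":0},{"grip":0.076,"x":0,"y":0,"z":0.03,"yaw":0},{"grip":0.076,"x":0,"y":0,"z":0.035,"yaw":0},{"grip":0.076,"x":0,"y":0,"z":0.035,"yaw":0}]'
$p '[{"grip":0.076,"x":0,"y":0,"z":0.035,"yaw":0},{"grip":0.076,"x":0,"y":0,"z":0.03,"yaw":0},{"grip":0.076,"x":0,"y":0,"z":0,"yaw":0},{"grip":0.076,"x":0,"y":0,"z":0,"yaw":0}]'
python3 - <<'E'
from h import *
np.set_printoptions(precision=4,suppress=True)
snap('wrist','w9')
P=cloud('w9');p=load('w9')['p'].astype(int);z=P[...,2];b=(z>.095)&(z<.11)&(p[...,0]>140)&(p[...,2]<80);print('handle top',b.sum(),np.median(P[b],0))
for n,f in(('top','t9'),('scene','s10')):
    snap(n,f)
    P=cloud(f);q=P.reshape(-1,3);p=load(f)['p'].reshape(-1,3).astype(int)
    red=(p[:,0]>80)&(p[:,1]<.45*p[:,0])&(p[:,2]<.5*p[:,0])&(q[:,0]>.5)&(q[:,0]<.62)&(q[:,2]>.04)&(q[:,2]<.12)
    for k,a,b in(('A',-.24,-.31),('S',-.31,-.38),('B',-.38,-.46)):
        m=red&(q[:,1]<a)&(q[:,1]>b)
        if m.sum()>3:print(f,k,m.sum(),np.median(q[m],0))
# change vs start at rack/loose things
d0=load('s0')['d'];d1=load('s10')['d'];Q=cloud('s0')
for k,(x,y) in {'bottleR':(.495,.38),'beakR':(.61,.37),'timer':(.356,.316),'beakE':(.72,-.034),'botB':(.707,.063)}.items():
    m=(np.hypot(Q[...,0]-x,Q[...,1]-y)<.05)&(Q[...,2]>.02); print(k,m.sum(),'changed',(abs(d0-d1)[m]>.015).mean().round(3))
E
```

```text
t: 20.02
eef_pos: [0.4628, -0.0282, 0.0564]
ee_rot: [-3.141, 0.0, 2.332]
wrist_force: [-0.6, -0.7, -0.4]
width: 0.803
finger_force: 0.0
t: 20.43
eef_pos: [0.4619, -0.0281, 0.1861]
ee_rot: [-3.14, -0.001, 2.332]
wrist_force: [1.2, 0.4, -0.4]
width: 0.808
finger_force: 0.0
t: 20.77
eef_pos: [0.4637, -0.028, 0.2513]
ee_rot: [3.138, 0.003, 2.332]
wrist_force: [0.1, 0.3, -1.1]
width: 0.809
finger_force: 0.0
handle top 420 [ 0.4478 -0.0374  0.1012]
t9 A 17 [ 0.5787 -0.2711  0.0814]
t9 S 20 [ 0.5711 -0.3433  0.0802]
t9 B 20 [ 0.5669 -0.4172  0.0809]
s10 A 12 [ 0.5788 -0.2696  0.0797]
s10 S 11 [ 0.5744 -0.3437  0.0802]
s10 B 10 [ 0.5656 -0.415   0.0805]
bottleR 767 changed 0.005
beakR 930 changed 0.054
timer 385 changed 0.005
beakE 762 changed 0.001
botB 164 changed 0.006
```

```bash
python3 -c "
from plant import manip
print(manip.close_job())"
```

```text
the job is handed in; nothing more can be done
None
```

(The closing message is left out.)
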